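# Mount the specimen stage on the lab jack's studs

## Robot

A 7-joint arm with a two-finger parallel gripper is mounted at the origin on the work surface. World frame = base frame: x ahead of the robot, y to its left, z up, the work surface at z = 0. Lengths are in mm, angles in rad, forces in N, time in s.
With the tool pointing down it reaches from about 400 to 875 mm from the base axis. Payload 19.3 kg.
Tool frame: the origin (TCP) lies midway between the tips of the shut fingers; the grasp point (between the pads) lies 19 mm behind it (r.hold_point_z is the z of the grasp point in the tool frame, in mm); z points along the fingers, y is the line along which they close (so a half turn about z gives the same grasp; the last joint's range is limited). The gripper opens to 85 mm and grips with 20 to 120 N. Pads are 22 mm wide; open, the fingers measure 114 mm over their backs; the gripper's body (76 mm by 85 mm) begins 54 mm behind the grasp point. The pads swing forward as they close: fully open they stand 13 mm farther back than shut.
Start: joints at [1.257, 0.521, -0.036, 1.599, 0.021, 1.021, -0.113], TCP at [150.842, -606.516, 231.291] pointing down, gripper open.
Joint ranges: [-2.91, 2.91], [-0.3, 2.13], [-1.5, 1.42], [0.17, 2.43], [-1.26, 4.41], [0.16, 1.93], [-2.52, 2.52]. Speed limits (rad/s): [1.89, 1.89, 2.39, 2.39, 3.01, 3.01, 3.01].

## Interface

Orientations are given as a unit quaternion [w, x, y, z].
In Python, from rig import get_state, cams, order, r gives the robot as it stands. The module is installed in compiled form; this text tells all that it offers.
- The arm moves only by the tool carry_out, never from a script. Its argument "deltas" is a list of rows, each a list of 3 entries, a list of its own where there are three numbers: the closure, from -1 (fully open) to 1 (shut), then the shift along the tool's x, y, z each as a share of 120 mm, from -1 to 1, then the turn about the tool's z as a share of 0.12 rad, from -1 to 1. In form: [[hand, [tx, ty, tz], roll], ...]. A call has 1 to 20 rows; each row shifts and turns the commanded pose from where the row before left it, along the tool's axes as they then stand; what a row does not reach is not made up. A row lasts 1/12 s, in which the tool goes at most 41.7 mm and 7.16 degrees, less where a joint would pass 70% of its speed; a pose out of reach is approached as far as the arm can. A call with a number of a shift or a turn outside -1 to 1 is refused whole. A call with a gripper value outside its range is refused whole. The fingers move at their own pace and stop on an object; "newtons" is the grip in N (left out, the last holds). Time passes only in rows, so rows that do not move let the fingers close. It gives the time, the measured TCP pose, the force, the opening and the grip force at its end, in the units of the state.
- get_state(): the state, without advancing time (a new reading comes with each control period).
- cams.capture(name): name is "scene" or "side" or "wrist"; returns a dict with "image" (480x640x3 uint8, blue, green, red), "z_map" (480x640 float32, mm along the optical axis (not along the pixel's ray), 0 where there is no reading), "K" (3x3 intrinsics, pixels), "k1" (the pictures are not rectified: a ray, as slopes to the right and down, at radius r is drawn at 1 + k1 r^2 times it, then the intrinsics apply), "origin" and "attitude" of the camera in the world; the wrist camera has in their place "tool_from_camera" (4x4, takes a point from camera to tool coordinates, whose origin is the TCP and whose axes are the flange's). Camera axes: x right, y up, looking along -z (the intrinsics and any distortion apply to the point x, -y, -z); pixel columns grow to the right and rows downward; lengths in mm; the calibration is good to about 2 mm. A picture is of the moment at which its call begins: read the wrist's pose just before it.
- order.job_done(): hands the job in; it is judged then, once.
Trained networks look in a picture, given as the dict that the camera call returned (one of the last four; its "shot" number tells which), for a name from the list of things; names that differ only in an ending like _2 or _b are one class to them, and where a whole thing is asked for, a point or a joint stands for the part that bears it (a point fixed in the world has none). Each returns a list of dicts, best first, with "conf" (0 to 1); they miss things now and then, are a little off and sometimes report something else, mostly with a low value. They report only what shows in the picture. A call takes as long as a camera call. They do not tell look-alikes from the thing itself.
- cams.cut_out(picture, name): "mask" (480x640 bool, what is visible of it) and "bbox" ([left, top, width, height] in pixels, round what is visible of it).
- cams.place_of(picture, name): "centre" ([column, row] in pixels: a listed point, or the origin of a listed thing).
The state is a dict: "time": time; "qpos": joint angles; "joint_velocities": joint speeds; "joint_efforts": joint torques, N m; "tool_pos": TCP position; "eef_rot": TCP orientation; "force": force on the tool from outside, world axes, zero at the start; "ft_torque": the same for the moment, N m; "finger_gap": finger opening in mm; "grasp_force": force on a finger pad.
Only numpy, scipy, OpenCV 4.12 (cv2) and the standard library are available. Lean on these libraries where they do the work, as an engineer would, in place of code of your own. Each camera call takes 0.05 s, during which the arm holds its last target. There are 200 camera calls.

## Task

Pick up the aluminium specimen stage by its block, lay it on the two studs of the lab jack and, resting on them lightly, slide it along the jack's slots until its holes drop over the studs. Leave it lying fully home, flush on the jack's platform, and let go. Go slowly and gently when it touches - no knocks, and do not lean on the jack with more than about 25 N - and leave the cup, lens cap and spanner where they are.

Things in the scene. Friction and masses are not known exactly. Their poses are not given: they have to be found in the camera images.
- stage_center (a point): Loose specimen stage, bare aluminium, 0.2 to 0.35 kg, flat on the bench: plate 110 (x) x 90 (y) x 6 mm with an upright block 24 (x) x 36 (y) x 40 mm on its middle. Point: on the centre line, 23 mm above the plate's underside, 23 mm below the block's top, 17 mm above the plate's upper face. Axes: x along the plate's long side, z up. A half turn about z makes no difference.
- stage_hole (a point): Centre, at the plate's underside, of one of the stage's two rectangular through holes, each 10.5 mm (stage x) by 13 mm (stage y). This one is at x = 0, y = +30 mm from the stage's centre; the other at x = 0, y = -30 mm. Metal lands hard on metal: lower the plate the last millimetres at about 5 mm/s; faster than about 10 mm/s it knocks.
- jack_top (a point): Centre of the flat upper face of the lab jack, 80 mm above the bench; the jack is fixed. Steel platform 170 (x) x 120 (y) mm; x along its long side and its two slots (a black knob low down at the -x end), z up. With the stage home, the two x axes are parallel (either way round) and the stage's point is 23 mm above this one; with the stage on top of the studs, 30 mm.
- jack_slot (a point): Near end of one of the jack's two slots, at platform height, x = 0, y = +30 mm from jack_top (the other: y = -30 mm). The slots run from here towards jack +x. From each stands a rigid round steel stud, 8 mm thick, 7 mm high, its top edge slightly bevelled. Both studs are clamped at the same jack x, which is not measured: anywhere from 4 to 36 mm beyond this point.
- cup_center (a point): Bystander: clear plastic cup, 70 mm across, 85 mm high; point half-way up.
- lens_cap_center (a point): Bystander: black lens cap, a disc 52 mm across and 12 mm thick; point at its centre.
- spanner: Bystander: steel spanner 150 mm long, lying flat along its own x axis; origin under its middle.
There are look-alikes about, which are no part of the job. What is shaped like the part that bears jack_top but green is not meant. There is more than one size of the part that bears stage_center; the job needs the larger.

How it is judged:
By the outcome, as a careful person would: the job done as asked, in the order asked, and still so for the second after the job is handed in, with the robot touching nothing.
It also fails if it takes over 72 s, if anything falls off the work surface, if the arm or the gripper's body presses on something with over 40 N, if the wrist force passes 120 N, or if a joint passes its speed limit or range.

## Working session

There is one attempt and no reset: what is moved stays moved. The work goes in short steps, Python scripts to look and compute and a tool call to move; the robot and the scene stay as the last step left them, time stands still between calls to the robot, and variables do not carry over. Pictures are saved under pics/ and viewed, at most 10 in all, crops included, and the job is handed in when it is done.

Besides the shell and the picture viewer there is one more tool, called after "Request:" by a JSON object that holds its "op" and its "data". carry_out: Moves the arm, as the interface text tells. Its arguments: {"type":"object","properties":{"deltas":{"type":"array"},"newtons":{"type":"number"}},"required":["deltas"]}

```bash
mkdir -p pics
cat > h.py <<'E'
import numpy as np, cv2
from scipy.spatial.transform import Rotation as R
from rig import get_state, cams, order, r
def q2R(q): return R.from_quat([q[1],q[2],q[3],q[0]]).as_matrix()
def pose(p,st=None):
    """camera->world Rm,t"""
    if "tool_from_camera" in p:
        T=np.array(p["tool_from_camera"]); A=q2R(st["eef_rot"])
        return A@T[:3,:3], A@T[:3,3]+np.array(st["tool_pos"])
    a=np.array(p["attitude"]); return (q2R(a) if a.size==4 else a.reshape(3,3)), np.array(p["origin"])
def rays(p,uv):
    uv=np.asarray(uv,float).reshape(-1,1,2)
    n=cv2.undistortPoints(uv,np.array(p["K"]),np.array([p["k1"],0,0,0,0.])).reshape(-1,2)
    return np.c_[n[:,0],-n[:,1],-np.ones(len(n))]
def at_z(p,uv,z,st=None):
    Rm,t=pose(p,st); d=rays(p,uv)@Rm.T; return t+d*((z-t[2])/d[:,2])[:,None]
def at_depth(p,uv,st=None):
    uv=np.asarray(uv,float).reshape(-1,2); Rm,t=pose(p,st); z=p["z_map"][uv[:,1].astype(int),uv[:,0].astype(int)]
    return (rays(p,uv)*z[:,None])@Rm.T+t, z
E
python3 - <<'E'
from h import *
st=get_state(); print(st, r.hold_point_z)
for n in ["scene","side"]:
    p=cams.capture(n); cv2.imwrite(f"pics/{n}0.png",p["image"]); print(n,p["origin"],p["attitude"],p["k1"])
    for t in ["stage_center","stage_hole","jack_top","jack_slot","cup_center","lens_cap_center","spanner"]:
        for d in cams.place_of(p,t)[:4]:
            print(t,round(d["conf"],2),np.round(d["centre"]),np.round(at_depth(p,[np.clip(d["centre"],0,[639,479])])[0]))
E
```

```text
{'time': 0.0, 'qpos': array([ 1.25679969,  0.52201655, -0.03631414,  1.60001011,  0.02116991,
        1.02109631, -0.11279795]), 'joint_velocities': array([-6.66293653e-04,  1.01902683e-03, -8.27244086e-04,  5.47446470e-04,
        2.19018881e-03,  7.14170189e-04, -5.38266055e-05]), 'joint_efforts': array([ 6.66721626e-04, -9.27102256e+01,  1.98153824e+00, -3.69922435e+01,
        1.81573274e-02,  8.30375677e-03, -4.75004313e-06]), 'tool_pos': array([ 150.74982837, -606.1951655 ,  230.72353611]), 'eef_rot': array([-5.64321737e-04,  9.92581567e-01,  1.21579209e-01, -1.00911137e-04]), 'force': array([-0.28442774, -0.56326816, -0.13487194]), 'ft_torque': array([0.0062395 , 0.01544959, 0.04504117]), 'grasp_force': 0.0, 'finger_gap': 85.14863304138304} -18.700000000000003
scene [1134.10289105 -210.83329209 1114.91334516] [0.76520792 0.20906245 0.15997083 0.58750239] -0.12322956299640149
stage_center 0.86 [170. 285.] [[ 564. -355.   36.]]
stage_center 0.55 [250. 271.] [[ 581. -193.   49.]]
stage_hole 0.95 [261. 271.] [[ 562. -168.    3.]]
stage_hole 0.82 [163. 296.] [[ 568. -377.    6.]]
s
[... 320 characters left out ...]
 13.]]
spanner 0.89 [220. 376.] [[ 765. -295.   10.]]
side [283.26982533 537.74149106 749.66344386] [-0.187769   -0.08261929  0.35893869  0.91053823] -0.10936422183466868
stage_center 0.7 [350. 216.] [[ 556. -181.   26.]]
stage_center 0.65 [377. 172.] [[ 557. -340.   19.]]
stage_hole 0.68 [376. 174.] [[ 557. -338.   16.]]
stage_hole 0.62 [344. 227.] [[ 566. -174.   -2.]]
jack_top 0.86 [272. 349.] [[535. 185.  81.]]
jack_top 0.63 [424. 435.] [[289. 225.  79.]]
jack_slot 0.7 [268. 369.] [[527. 215.  78.]]
jack_slot 0.66 [436. 459.] [[266. 253.  84.]]
cup_center 0.87 [213. 230.] [[752.   3.  80.]]
lens_cap_center 0.73 [391. 305.] [[412. -13.  12.]]
spanner 0.88 [286. 171.] [[ 756. -287.    0.]]
```

View pics/scene0.png

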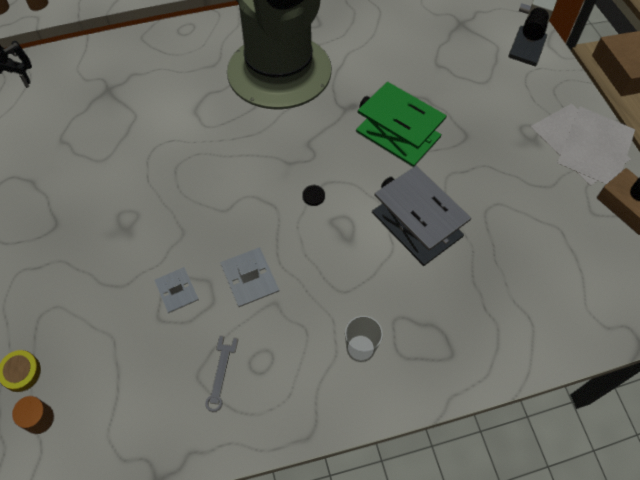

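View pics/side0.png

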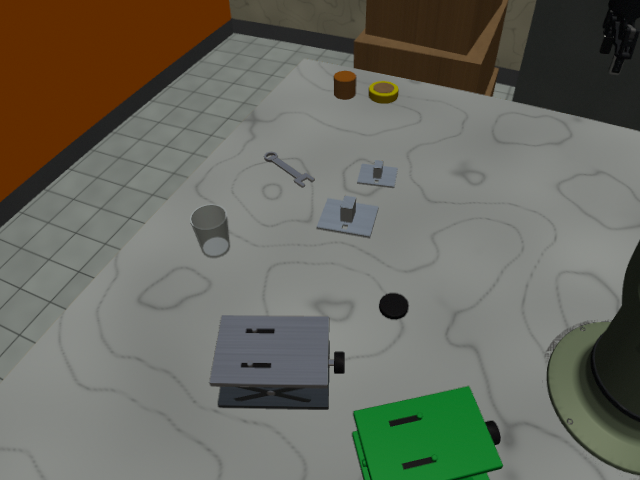

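The scene shot has two stages: (250,277) and (177,290). There are two jacks: grey at (422,207) and green at (402,115). The larger stage (250,277) and the grey jack fit the description. The knob is at the jack's left/back end (388,183), so jack +x points to image right/down. I'll measure both and enlarge to confirm.

Run:
```python
from h import *
tiles=[]
for n,c,cj in [("scene",(250,277),(422,207)),("side",(348,215),(272,349))]:
    p=cams.capture(n); im=p["image"]
    if n=="scene":
        a=cv2.resize(im[225:325,140:300],(800,500),interpolation=cv2.INTER_CUBIC); cv2.imwrite("pics/crop_stages.png",a)
    for t,z,cc in [("stage_center",6,None),("jack_top",80,cj)]:
        for d in cams.cut_out(p,t)[:3]:
            m=d["mask"].astype(np.uint8); v,u=np.nonzero(m)
            cnt=max(cv2.findContours(m,0,cv2.CHAIN_APPROX_NONE)[0],key=cv2.contourArea).reshape(-1,2)
            W=at_z(p,cnt,z)[:,:2].astype(np.float32); rc=cv2.minAreaRect(W)
            pts,_=at_depth(p,np.c_[u,v]); ok=abs(pts[:,2]-z)<4
            rc2=cv2.minAreaRect(pts[ok,:2].astype(np.float32))
            print(n,t,round(d["conf"],2),d["bbox"],"contour",np.round(np.r_[rc[0],rc[1],rc[2]],1),"depth",np.round(np.r_[rc2[0],rc2[1],rc2[2]],1),ok.sum())
    for t,z in [("stage_hole",0),("jack_slot",80),("jack_top",80),("cup_center",42),("lens_cap_center",6),("stage_center",23)]:
        for d in cams.place_of(p,t)[:3]: print(t,round(d["conf"],2),np.round(d["centre"],1),np.round(at_z(p,d["centre"],z)[0,:2],1))
```

```text
scene stage_center 0.89 [223.7, 248.7, 51.6, 60.0] contour [ 569.  -195.7  113.    89.     8.9] depth [ 569.5 -195.7  113.2   88.9    9.1] 1364
scene stage_center 0.84 [152.6, 266.9, 48.2, 43.2] contour [ 560.6 -348.5   87.2   68.3   12.7] depth [ 559.3 -348.6   88.2   68.2   12.7] 939
scene jack_top 0.86 [358.8, 84.9, 84.4, 83.3] contour [308.7 209.9 209.1 176.4  35.8] depth [287.8 229.3 172.  125.6  35.8] 2310
scene jack_top 0.72 [373.4, 166.5, 99.0, 98.0] contour [548.9 169.7 205.3 156.5  22.6] depth [539.1 184.4 172.4 122.5  22.2] 3023
scene jack_top 0.58 [302.3, 183.8, 26.5, 26.5] contour [455.7 -27.4  51.2  50.1  24.2] depth [0. 0. 0. 0. 0.] 0
stage_hole 0.98 [162.2 294.8] [ 562.8 -378.8]
stage_hole 0.93 [262.6 270.8] [ 561.7 -165.6]
jack_slot 0.72 [407.9 105.2] [268.6 251.2]
jack_slot 0.61 [429.7 197. ] [524.1 207.6]
jack_top 0.93 [402.7 111.4] [283.8 232.8]
jack_top 0.6 [425.  203.9] [537.8 191.9]
cup_center 0.8 [363.2 341.3] [778.8 -15.9]
lens_cap_center 0.57 [311.6 193.6] [403.4 -17.2]
stage_center 0.88 [172.6 285.8] [ 560.  -351.8]
stage_center 0.63 [251.7 272.2] [ 570.9 -
[... 348 characters left out ...]
top 0.65 [350.5, 386.5, 151.0, 91.3] contour [281.4 231.2 194.7 130.   35.5] depth [285.9 227.6 171.8 120.3  35.7] 10194
side jack_top 0.63 [208.3, 311.8, 133.8, 98.2] contour [521.  196.1 194.6 160.8  23.1] depth [538.6 182.8 170.3 123.4  22.1] 7821
stage_hole 0.73 [343.7 230. ] [ 563.  -162.9]
stage_hole 0.73 [375.9 172.1] [ 566.3 -362.6]
jack_slot 0.74 [271.6 363.2] [525.5 206.4]
jack_slot 0.62 [437.3 462. ] [262.9 253.8]
jack_top 0.94 [425.5 438.7] [286.2 229.4]
jack_top 0.63 [272.1 348.1] [536.7 183.2]
cup_center 0.66 [213.4 230.9] [776.5 -25.1]
lens_cap_center 0.87 [395.2 307.6] [404.7 -14.3]
stage_center 0.8 [379.1 172.4] [ 550.8 -336.8]
stage_center 0.77 [349.4 214. ] [ 561.1 -188.1]
```

View pics/crop_stages.png

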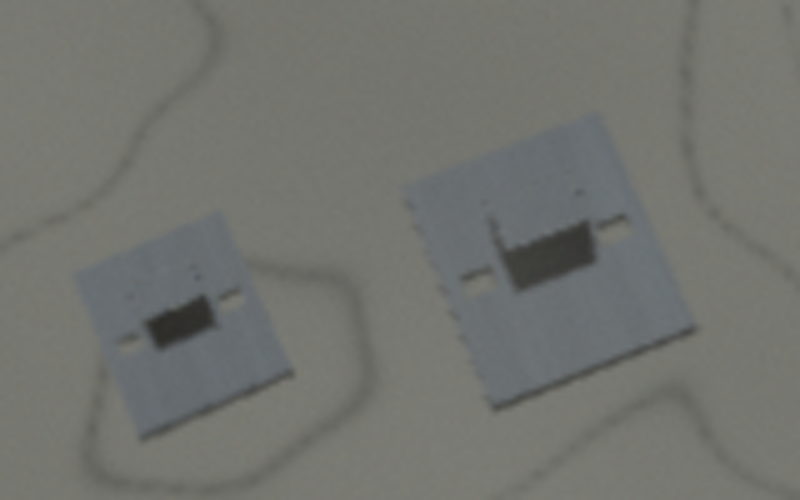

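The crop shows the right-hand stage (plate about 113 x 89 mm, centre near crop (550,260)) is clearly larger than the left one (87 x 68), so it is the one meant. I'll fly above it now.

Request:
{"op": "carry_out", "data": {"deltas": [[-1,[0.13,-0.08,0],0],[-1,[0.26,-0.155,0],0],[-1,[0.26,-0.155,0],0],[-1,[0.26,-0.155,0],0],[-1,[0.26,-0.155,0],0],[-1,[0.26,-0.155,0],0],[-1,[0.26,-0.155,0],0],[-1,[0.26,-0.155,0],0],[-1,[0.26,-0.155,0],0],[-1,[0.26,-0.155,0],0],[-1,[0.26,-0.155,0],0],[-1,[0.26,-0.155,0],0],[-1,[0.26,-0.155,0],0],[-1,[0.26,-0.155,0],0],[-1,[0.26,-0.155,0],0],[-1,[0.26,-0.155,0],0],[-1,[0.13,-0.08,0],0],[-1,[0,0,0],0]]}}

```text
time: 3.2
tool_pos: [566.1, -192.1, 231.0]
eef_rot: [-0.001, 0.992, 0.124, 0.001]
force: [-0.0, 0.1, -0.0]
finger_gap: 85.5
grasp_force: 0.0
```

```bash
cat >> h.py <<'E'
def rect(p,t,z,tol=4,st=None,near=None,k=3):
    out=[]
    for d in cams.cut_out(p,t)[:k]:
        v,u=np.nonzero(d["mask"]); pts,_=at_depth(p,np.c_[u,v],st); ok=abs(pts[:,2]-z)<tol
        if ok.sum()>50:
            rc=cv2.minAreaRect(pts[ok,:2].astype(np.float32)); out.append((round(d["conf"],2),np.round(np.r_[rc[0],rc[1],rc[2]],1),round(float(np.median(pts[ok,2])),1)))
    return out
def status():
    st=get_state(); M=q2R(st["eef_rot"]); 
    print("t",round(st["time"],2),"pos",np.round(st["tool_pos"],1),"xaxis deg",round(np.degrees(np.arctan2(M[1,0],M[0,0])),2),"F",np.round(st["force"],1),"gap",round(st["finger_gap"],1),"q",np.round(st["qpos"],2)); return st
E
python3 - <<'E'
from h import *
st=status(); p=cams.capture("wrist"); cv2.imwrite("pics/w1.png",p["image"]); print(np.round(p["tool_from_camera"],3).tolist())
print(rect(p,"stage_center",6,4,st))
for t,z in [("stage_center",23),("stage_hole",0)]:
    for d in cams.place_of(p,t)[:3]: print(t,round(d["conf"],2),np.round(d["centre"]),np.round(at_z(p,d["centre"],z,st)[0,:2],1))
E
```

```text
t 3.2 pos [ 566.1 -192.1  231. ] xaxis deg 14.28 F [-0.   0.1 -0. ] gap 85.5 q [ 0.35  0.48 -0.18  1.67  0.1   1.   -1.18]
[[-0.0, 0.964, 0.267, 68.651], [1.0, 0.0, 0.0, 0.246], [0.0, 0.267, -0.964, -142.861], [0.0, 0.0, 0.0, 1.0]]
[(0.85, array([ 559.4, -349.8,   83.5,   69.9,   11.9]), 4.7), (0.64, array([ 568.9, -197.2,  110.7,   90.3,    8.8]), 6.2)]
stage_center 0.92 [493. 259.] [ 558.  -346.3]
stage_center 0.57 [326. 204.] [ 568.9 -195.5]
stage_hole 0.76 [289. 196.] [ 563.7 -163.4]
stage_hole 0.65 [513. 252.] [ 564.3 -372.8]
```

View pics/w1.png

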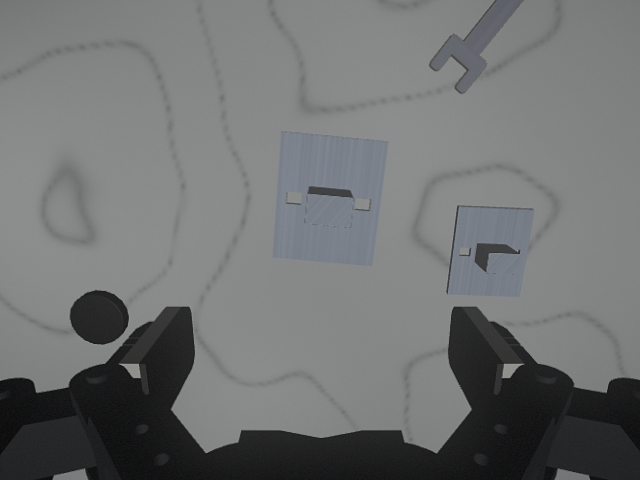

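The wrist view shows the large stage at (329,200), the small one at (493,255), the lens cap at (98,317) and the spanner at the top. The estimates from all three cameras agree within 1.5 mm: (569,-196.7), yaw 8.8°. Next, a quick look from above the jack for the studs.

Request:
{"op": "carry_out", "data": {"deltas": [[-1,[0.03,-0.156,0],0],[-1,[0.062,-0.3125,0],0],[-1,[0.062,-0.3125,0],0],[-1,[0.062,-0.3125,0],0],[-1,[0.062,-0.3125,0],0],[-1,[0.062,-0.3125,0],0],[-1,[0.062,-0.3125,0],0],[-1,[0.062,-0.3125,0],0],[-1,[0.062,-0.3125,0],0],[-1,[0.062,-0.3125,0],0],[-1,[0.03,-0.156,0],0],[-1,[0,0,0],0]]}}

```text
time: 4.4
tool_pos: [543.9, 189.1, 231.5]
eef_rot: [-0.001, 0.992, 0.124, 0.0]
force: [0.4, 0.0, 0.3]
finger_gap: 85.4
grasp_force: 0.0
```

Run:
```python
from h import *
st=status(); p=cams.capture("wrist"); cv2.imwrite("pics/w2.png",p["image"]); np.savez("w2.npz",**{k:v for k,v in p.items() if k!="shot"},pos=st["tool_pos"],rot=st["eef_rot"])
print(rect(p,"jack_top",80,4,st))
for t,z in [("jack_top",80),("jack_slot",80)]:
    for d in cams.place_of(p,t)[:3]: print(t,round(d["conf"],2),np.round(d["centre"]),np.round(at_z(p,d["centre"],z,st)[0,:2],1))
v,u=np.mgrid[0:300,0:640]; pts,z=at_depth(p,np.c_[u.ravel(),v.ravel()],st); ok=(z>0)&(abs(pts[:,2]-87)<2.0)
m=np.zeros((480,640),np.uint8); m[v.ravel()[ok],u.ravel()[ok]]=1
n,l,s,c=cv2.connectedComponentsWithStats(m)
for i in range(1,n):
    if s[i,4]>15: print("comp",s[i],np.round(at_z(p,c[i],87,st)[0],1))
```

```text
t 4.4 pos [543.9 189.1 231.5] xaxis deg 14.2 F [0.4 0.  0.3] gap 85.4 q [-0.24  0.45 -0.27  1.72  0.14  0.98 -1.88]
[(0.96, array([358.4, 235. ,  47.4,  48.6,  37. ]), 80.2), (0.93, array([538.9, 183.6, 169.9, 119.9,  22.5]), 80.2)]
jack_top 0.97 [329. 231.] [538.7 181.9]
jack_slot 0.76 [286. 236.] [528.  210.9]
comp [359 180  12  12 110] [576.7 167.3  87. ]
comp [271 193  12  12 111] [553.9 222.5  87. ]
```

View pics/w2.png

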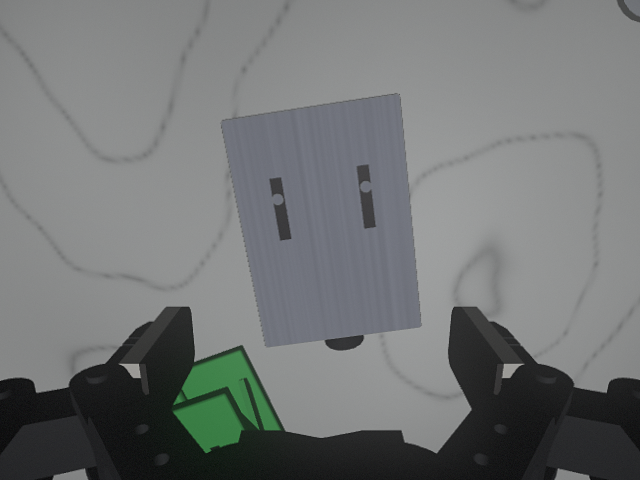

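The wrist view shows both stud heads in the slots at (278,199) and (366,186), with the knob at (344,342). They are 59.7 mm apart, as expected. Home centre is (565.3,194.9), yaw 22.45°, with the studs 28.7 mm beyond the slot ends. I'll go back to the stage, turning the tool so the fingers close along stage x.

Request:
{"op": "carry_out", "data": {"deltas": [[-1,[-0.029,0.158,0],0],[-1,[-0.0586,0.3168,0],0],[-1,[-0.0586,0.3168,0],0],[-1,[-0.0586,0.3168,0],0],[-1,[-0.0586,0.3168,0],0],[-1,[-0.0586,0.3168,0],0],[-1,[-0.0586,0.3168,0],0],[-1,[-0.0586,0.3168,0],0],[-1,[-0.0586,0.3168,0],0],[-1,[-0.0586,0.3168,0],0],[-1,[-0.029,0.158,0],-0.305],[-1,[0,0,0.05],-1],[-1,[0,0,0.1],-1],[-1,[0,0,0.1],-1],[-1,[0,0,0.1],-1],[-1,[0,0,0.1],-1],[-1,[0,0,0.1],-1],[-1,[0,0,0.1],-1],[-1,[0,0,0.1],-1],[-1,[0,0,0.1],-1]]}}

```text
time: 6.27
tool_pos: [567.5, -202.6, 128.9]
eef_rot: [0.0, 0.776, 0.63, -0.0]
force: [1.1, -0.5, -0.9]
finger_gap: 85.3
grasp_force: 0.0
```

Request:
{"op": "carry_out", "data": {"deltas": [[-1,[0,0,0.1],-1],[-1,[0,0,0.1],-1],[-1,[0,0,0.1],-1],[-1,[0,0,0],0],[-1,[0,0,0],0]]}}

```text
time: 6.68
tool_pos: [567.4, -202.0, 93.1]
eef_rot: [-0.0, 0.654, 0.756, -0.0]
force: [0.1, -0.2, 0.7]
finger_gap: 85.1
grasp_force: 0.0
```

Run:
```python
from h import *
st=status(); M=q2R(st["eef_rot"]); d=np.array([569.,-196.7,12])-st["tool_pos"]; print("delta tool",np.round(M.T@d,1), (M.T@d)/120, "tilt",np.round(M[:,2],4))
p=cams.capture("wrist"); print(rect(p,"stage_center",6,3,st))
```

```text
t 6.68 pos [ 567.4 -202.    93.1] xaxis deg 98.24 F [ 0.1 -0.2  0.7] gap 85.1 q [ 0.57  0.7  -0.49  1.75  0.43  0.8   0.02]
delta tool [ 5.   2.4 81.1] [0.0418416  0.01997715 0.67581653] tilt [-1.1e-03  2.0e-04 -1.0e+00]
[(0.85, array([ 569. , -197.6,  110.2,   90.7,    8.9]), 6.2), (0.61, array([ 554.1, -325.9,   83.1,   24.9,   16. ]), 4.6)]
```

Request:
{"op": "carry_out", "data": {"deltas": [[-1,[0.02,0.01,0.06],-0.09],[-1,[0.016,0.009,0.11],0],[-1,[0,0,0.13],0],[-1,[0,0,0.13],0],[-1,[0,0,0.11],0],[-1,[0,0,0.08],0],[-1,[0,0,0.04],0],[-1,[0,0,0.015],0],[-1,[0,0,0],0],[-1,[0,0,0],0]]}}

```text
time: 7.62
tool_pos: [570.3, -196.1, 12.8]
eef_rot: [0.0, 0.648, 0.761, 0.0]
force: [0.2, -0.2, 0.4]
finger_gap: 85.4
grasp_force: 0.0
```

Request:
{"op": "carry_out", "data": {"deltas": [[0,[0,0,0],0],[0,[0,0,0],0],[0.2,[0,0,0],0],[0.3,[0,0,0],0],[0.4,[0,0,0],0],[0.6,[0,0,0],0],[1,[0,0,0],0],[1,[0,0,0],0],[1,[0,0,0],0],[1,[0,0,0],0]], "newtons": 40}}

```text
time: 8.45
tool_pos: [569.7, -196.2, 12.5]
eef_rot: [-0.0, 0.648, 0.761, -0.0]
force: [-2.0, 0.1, 5.7]
finger_gap: 23.8
grasp_force: 40.3
```

Run:
```python
from h import *
st=status(); print(st["grasp_force"])
```

```text
t 8.45 pos [ 569.7 -196.2   12.5] xaxis deg 99.18 F [-2.   0.1  5.7] gap 23.8 q [ 0.52  0.82 -0.43  1.77  0.51  0.66 -0.03]
40.29475271701813
```

Request:
{"op": "carry_out", "data": {"deltas": [[1,[0,0,-0.01],0],[1,[0,0,-0.03],0],[1,[0,0,-0.1],0],[1,[0,0,-0.2],0],[1,[0,0,-0.25],0],[1,[0,0,-0.25],0],[1,[0,0,-0.2],0],[1,[0.08,0.01,-0.12],0],[1,[0.2,0.024,-0.06],0],[1,[0.31,0.038,0],0],[1,[0.31,0.038,0],0],[1,[0.31,0.038,0],0],[1,[0.31,0.038,0],0],[1,[0.31,0.038,0],0],[1,[0.31,0.038,0],0],[1,[0.31,0.038,0],0],[1,[0.31,0.038,0],0],[1,[0.25,0.028,0],0],[1,[0.14,0.014,0],0],[1,[0.05,0,0],0]], "newtons": 60}}

```text
time: 10.12
tool_pos: [552.1, 194.8, 158.9]
eef_rot: [-0.001, 0.646, 0.763, 0.0]
force: [0.2, 0.2, -3.6]
finger_gap: 23.3
grasp_force: 59.3
```

Request:
{"op": "carry_out", "data": {"deltas": [[1,[0,0,0],-0.6],[1,[0,0,0],-0.8],[1,[0,0,0],-0.53],[1,[0,0,0],0],[1,[0,0,0],0]]}}

```text
time: 10.53
tool_pos: [553.3, 189.9, 158.6]
eef_rot: [-0.0, 0.557, 0.831, -0.0]
force: [0.3, -0.1, -2.9]
finger_gap: 22.9
grasp_force: 59.2
```

Run:
```python
from h import *
st=status(); M=q2R(st["eef_rot"]); d=np.array([553.3,189.9,160])-st["tool_pos"]; print("delta tool",np.round(M.T@d,1), "tilt",np.round(M[:,2],4),st["grasp_force"])
zt=st["tool_pos"][2]-12.5+6
p=cams.capture("wrist");cv2.imwrite("pics/w3.png",p["image"]); print(rect(p,"stage_center",zt,4,st))
for n in ("scene","side"):
    p=cams.capture(n); print(n,rect(p,"stage_center",zt,4)); print(rect(p,"jack_top",80,3));
```

```text
t 10.53 pos [553.3 189.9 158.6] xaxis deg 112.3 F [ 0.3 -0.1 -2.9] gap 22.9 q [-0.01  0.61 -0.62  1.75  0.43  0.92 -0.41]
delta tool [-0.  -0.1 -1.4] tilt [-5.e-04 -1.e-04 -1.e+00] 59.229387044906616
[(0.57, array([554.7, 188.8, 111.2,  90.9,  22.3]), 152.3)]
scene [(0.6, array([555.4, 189.1, 111.7,  92.3,  22.7]), 154.1)]
[(0.83, array([285.7, 227.6, 166.9, 123.4,  35.9]), 81.2), (0.62, array([539.1, 184. , 173.4, 121.7,  22.8]), 81.4)]
side [(0.96, array([554.8, 188.9, 111.1,  92.2,  23. ]), 151.7)]
[(0.85, array([538.1, 184.6, 170.1, 120.5,  23.2]), 79.5)]
```

Three cameras agree: the stage is 11.9 mm short of home along the slots and 1.5 mm off across, with yaw good. I'll correct the cross offset and descend to about 4 mm above the studs.

Request:
{"op": "carry_out", "data": {"deltas": [[1,[0.006,0,0.03],0],[1,[0.0065,0,0.06],0],[1,[0,0,0.09],0],[1,[0,0,0.09],0],[1,[0,0,0.08],0],[1,[0,0,0.05],0],[1,[0,0,0.03],0],[1,[0,0,0.015],0],[1,[0,0,0.005],0],[1,[0,0,0],0],[1,[0,0,0],0]]}}

```text
time: 11.85
tool_pos: [553.3, 191.8, 105.1]
eef_rot: [0.0, 0.556, 0.831, 0.0]
force: [-0.7, -0.2, -3.2]
finger_gap: 23.2
grasp_force: 59.2
```

Request:
{"op": "carry_out", "data": {"deltas": [[1,[0,0,0.0035],0],[1,[0,0,0.0035],0],[1,[0,0,0.0035],0],[1,[0,0,0.0035],0],[1,[0,0,0.0035],0],[1,[0,0,0],0]]}}

```text
time: 12.35
tool_pos: [553.0, 191.7, 102.5]
eef_rot: [-0.0, 0.556, 0.831, -0.0]
force: [-0.5, 1.2, -3.2]
finger_gap: 23.2
grasp_force: 59.2
```

Request:
{"op": "carry_out", "data": {"deltas": [[1,[0,0,0.0035],0],[1,[0,0,0.0035],0],[1,[0,0,0.0035],0],[1,[0,0,0.0035],0],[1,[0,0,0.003],0],[1,[0,0,0],0],[1,[0,0,0],0]]}}

```text
time: 12.93
tool_pos: [553.1, 191.7, 100.6]
eef_rot: [-0.0, 0.556, 0.831, 0.0]
force: [-0.3, -1.1, -3.1]
finger_gap: 23.2
grasp_force: 59.2
```

Request:
{"op": "carry_out", "data": {"deltas": [[1,[0,0,0.003],0],[1,[0,0,0.003],0],[1,[0,0,0],0],[1,[0,0,0],0]]}}

```text
time: 13.27
tool_pos: [553.0, 191.7, 99.8]
eef_rot: [-0.0, 0.556, 0.831, 0.0]
force: [-0.0, -0.5, -4.0]
finger_gap: 23.2
grasp_force: 59.2
```

Request:
{"op": "carry_out", "data": {"deltas": [[1,[0,0,0.003],0],[1,[0,0,0],0],[1,[0,0,0],0]]}}

```text
time: 13.52
tool_pos: [553.1, 191.7, 99.5]
eef_rot: [0.0, 0.556, 0.831, 0.0]
force: [-0.5, 0.3, -1.7]
finger_gap: 23.5
grasp_force: 59.6
```

Request:
{"op": "carry_out", "data": {"deltas": [[1,[0,0,0.003],0],[1,[0,0,0],0],[1,[0,0,0],0]]}}

```text
time: 13.77
tool_pos: [553.1, 191.7, 99.5]
eef_rot: [0.0, 0.556, 0.831, 0.0]
force: [-2.7, -1.6, 4.6]
finger_gap: 23.1
grasp_force: 60.5
```

Contact at TCP z 99.5, as predicted, with about 7 N load. Now I'll slide along the slots.

Request:
{"op": "carry_out", "data": {"deltas": [[1,[0,0.003,0],0],[1,[0,0.006,0],0],[1,[0,0.006,0],0],[1,[0,0.006,0],0],[1,[0,0.006,0],0],[1,[0,0.006,0],0],[1,[0,0.006,0],0],[1,[0,0.006,0],0],[1,[0,0.006,0],0],[1,[0,0.006,0],0],[1,[0,0.006,0],0],[1,[0,0,0],0]]}}

```text
time: 14.77
tool_pos: [559.5, 194.3, 99.3]
eef_rot: [-0.0, 0.556, 0.831, -0.001]
force: [-6.9, -2.9, 7.5]
finger_gap: 23.5
grasp_force: 60.9
```

Request:
{"op": "carry_out", "data": {"deltas": [[1,[0,0.004,0],0],[1,[0,0.004,0],0],[1,[0,0.004,0],0],[1,[0,0.004,0],0],[1,[0,0,0],0]]}}

```text
time: 15.18
tool_pos: [561.9, 195.4, 99.1]
eef_rot: [-0.0, 0.556, 0.831, 0.0]
force: [0.8, -0.1, -3.3]
finger_gap: 23.3
grasp_force: 59.2
```

The load is gone after 9.5 mm of travel, so the holes are over the studs. I'll centre a little more and lower slowly.

Request:
{"op": "carry_out", "data": {"deltas": [[1,[0,0.004,0],0],[1,[0,0.004,0],0],[1,[0,0,0],0],[1,[0,0,0.003],0],[1,[0,0,0.003],0],[1,[0,0,0.003],0],[1,[0,0,0.003],0],[1,[0,0,0],0]]}}

```text
time: 15.85
tool_pos: [562.7, 195.7, 97.6]
eef_rot: [-0.0, 0.556, 0.831, -0.0]
force: [-0.6, -0.5, -4.6]
finger_gap: 23.1
grasp_force: 59.2
```

Run:
```python
from h import *
status()
```

```text
t 15.85 pos [562.7 195.7  97.6] xaxis deg 112.46 F [-0.6 -0.5 -4.6] gap 23.1 q [-0.05  0.7  -0.57  1.76  0.5   0.82 -0.46]
```

Request:
{"op": "carry_out", "data": {"deltas": [[1,[0,0,0.003],0],[1,[0,0,0.003],0],[1,[0,0,0.003],0],[1,[0,0,0.003],0],[1,[0,0,0.003],0],[1,[0,0,0.003],0],[1,[0,0,0],0]]}}

```text
time: 16.43
tool_pos: [562.7, 195.7, 95.4]
eef_rot: [-0.0, 0.556, 0.831, -0.0]
force: [0.4, 0.7, -3.1]
finger_gap: 23.7
grasp_force: 59.2
```

Request:
{"op": "carry_out", "data": {"deltas": [[1,[0,0,0.003],0],[1,[0,0,0.003],0],[1,[0,0,0.003],0],[1,[0,0,0.003],0],[1,[0,0,0],0]]}}

```text
time: 16.85
tool_pos: [562.7, 195.7, 94.0]
eef_rot: [-0.0, 0.556, 0.831, -0.0]
force: [-0.2, 0.0, -3.8]
finger_gap: 23.4
grasp_force: 59.2
```

Request:
{"op": "carry_out", "data": {"deltas": [[1,[0,0,0.003],0],[1,[0,0,0.003],0],[1,[0,0,0.003],0],[1,[0,0,0],0],[1,[0,0,0],0]]}}

```text
time: 17.27
tool_pos: [562.7, 195.7, 93.0]
eef_rot: [-0.0, 0.556, 0.831, 0.0]
force: [1.1, -0.3, -3.8]
finger_gap: 23.2
grasp_force: 59.2
```

Request:
{"op": "carry_out", "data": {"deltas": [[1,[0,0,0.003],0],[1,[0,0,0],0],[1,[0,0,0],0]]}}

```text
time: 17.52
tool_pos: [562.7, 195.7, 92.6]
eef_rot: [-0.0, 0.556, 0.831, 0.0]
force: [-0.7, 0.0, -3.8]
finger_gap: 23.1
grasp_force: 59.2
```

Request:
{"op": "carry_out", "data": {"deltas": [[1,[0,0,0.003],0],[1,[0,0,0],0],[1,[0,0,0],0]]}}

```text
time: 17.77
tool_pos: [562.7, 195.6, 92.6]
eef_rot: [0.0, 0.556, 0.831, -0.0]
force: [-1.3, -0.9, 5.1]
finger_gap: 23.3
grasp_force: 60.1
```

Request:
{"op": "carry_out", "data": {"deltas": [[1,[0,0,0.002],0],[1,[0,0,0],0],[1,[0,0,0],0]]}}

```text
time: 18.02
tool_pos: [562.8, 195.7, 92.6]
eef_rot: [0.0, 0.556, 0.831, 0.0]
force: [-4.3, -2.4, 9.8]
finger_gap: 23.5
grasp_force: 61.1
```

Seated: exactly 7 mm below the stud-top contact. I'll ease the load, open, and retreat.

Request:
{"op": "carry_out", "data": {"deltas": [[1,[0,0,-0.002],0],[1,[0,0,0],0],[1,[0,0,0],0]], "newtons": 20}}

```text
time: 18.27
tool_pos: [562.7, 195.7, 92.6]
eef_rot: [0.0, 0.556, 0.831, 0.0]
force: [-3.7, -0.9, 7.2]
finger_gap: 23.4
grasp_force: 60.6
```

Request:
{"op": "carry_out", "data": {"deltas": [[0.35,[0,0,0],0],[0.2,[0,0,0],0],[0,[0,0,0],0],[-0.3,[0,0,0],0],[-0.6,[0,0,0],0],[-1,[0,0,0],0],[-1,[0,0,0],0],[-1,[0,0,0],0],[-1,[0,0,0],0],[-1,[0,0,0],0]]}}

```text
time: 19.1
tool_pos: [562.7, 195.7, 92.3]
eef_rot: [-0.0, 0.556, 0.831, 0.0]
force: [0.1, -0.4, -0.2]
finger_gap: 85.6
grasp_force: 0.0
```

Request:
{"op": "carry_out", "data": {"deltas": [[-1,[0,0,-0.02],0],[-1,[0,0,-0.05],0],[-1,[0,0,-0.1],0],[-1,[0,0,-0.2],0],[-1,[0,0,-0.25],0],[-1,[0,0,-0.2],0],[-1,[0,0,-0.2],0],[-1,[0,0,-0.1],0],[-1,[0,0,0],0],[-1,[0,0,0],0]]}}

```text
time: 19.93
tool_pos: [562.8, 195.6, 227.2]
eef_rot: [0.0, 0.556, 0.831, 0.0]
force: [-0.4, -0.5, -1.2]
finger_gap: 85.4
grasp_force: 0.0
```

Run:
```python
from h import *
st=status(); p=cams.capture("wrist"); cv2.imwrite("pics/w4.png",p["image"]); print(rect(p,"stage_center",86,4,st))
for d in cams.cut_out(p,"stage_center")[:1]:
    v,u=np.nonzero(d["mask"]); P,_=at_depth(p,np.c_[u,v],st); P=P[abs(P[:,2]-86)<5]
    A=np.c_[P[:,:2]-P[:,:2].mean(0),np.ones(len(P))]; print("plane",np.linalg.lstsq(A,P[:,2],rcond=None)[0])
p=cams.capture("side"); cv2.imwrite("pics/side1.png",cv2.resize(p["image"][290:430,180:380],(800,560),interpolation=cv2.INTER_CUBIC)); print(rect(p,"stage_center",86,4))
```

```text
t 19.93 pos [562.8 195.6 227.2] xaxis deg 112.45 F [-0.4 -0.5 -1.2] gap 85.4 q [ 0.01  0.55 -0.65  1.66  0.37  1.06 -0.36]
[(0.75, array([564.2, 194.7, 109.8,  90.8,  22.3]), 86.2)]
plane [ 1.28165537e-04 -7.62348579e-06  8.61977883e+01]
[(0.94, array([564. , 193.9, 110.4,  93.6,  22.4]), 85.4)]
```

View pics/w4.png

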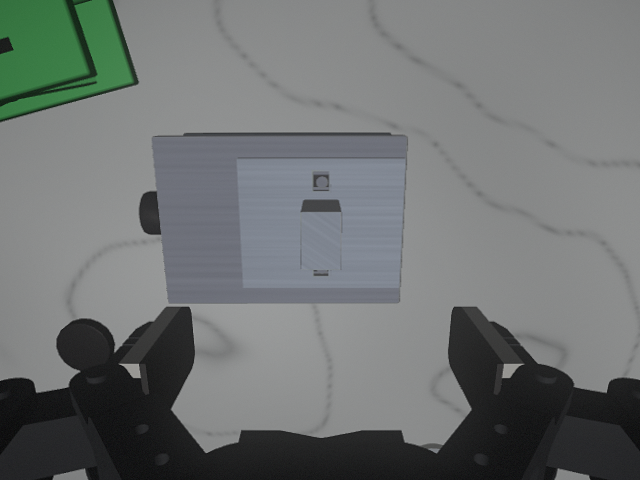

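View pics/side1.png

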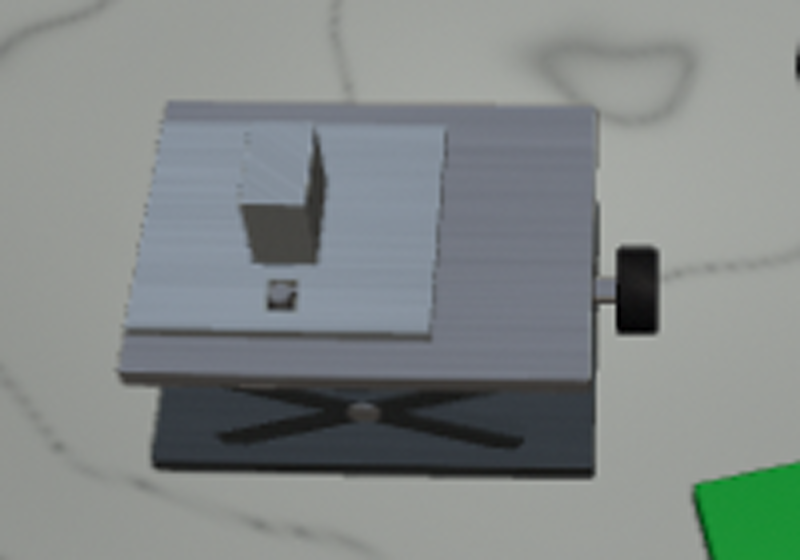

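The wrist picture shows a stud standing in the hole at (321,181); the side crop shows the same stud in its hole at (283,295). The plate lies flush, with its top level at 86.2 mm, and the robot is clear of everything.

```bash
python3 -c "
from h import *
print(order.job_done())"
```

```text
the job is handed in; nothing more can be done
None
```

The larger stage is seated over both studs, flush on the grey jack's platform (plate top measured at 86.2 mm, level), released and handed in at about 20 s; wrist force readings stayed under about 10 N, and I did not touch the cup, lens cap or spanner.

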